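# Feed a cell carrier past the spring gate

### The job

Press down the long hold-down pad beside the feed chute with one fingertip so that the hinged gate in the chute drops open, and keep it held down while another finger pushes the cell carrier along the chute, right past the gate and up against the end stop. Only then let go of the pad, so that the gate closes behind the carrier. Only push the carrier: do not lift or tip it, and leave everything else on the bench where it is.

Things in the scene. Friction and masses are not known exactly. Their poses are not given: they have to be found in the camera images.
- chute: straight level open-topped steel chute fixed to the bench. Origin on the bench, under the middle of the gate slot; +y is the feed direction, z up, the hold-down pad lies along its -x side. Running surface at z = 50 mm, y = -191 to +123 mm; inner width 66 mm (x = -33 to +33); side walls 5 mm thick, 14 mm above the surface; open at the entry (-y); end stop 28 mm high at the far end, face at y = +116
- end_stop (a point): middle of the end stop's face, at the height of the running surface (chute x = 0, y = +116, z = 50 mm); axes as the chute's. With the carrier against it the carrier's origin is 42 mm before it and its rear face 32 mm past the gate slot
- carrier: loose white carrier with five black cell plates fixed upright in it, 60 mm wide (x), 84 long (y), 50 high at its two flat upright end plates (58 over the cells), 0.2 to 0.45 kg; open underneath between the end plates (deck 22 mm up). Starts in the entry part of the chute, its y along the chute's. Origin under its centre, on the running surface; end faces at y = -42 and +42 mm
- pad (a point): hold-down pad of the gate: flat rubber-topped bar, 50 mm wide (x), 220 long (y), outside the chute's -x wall, y = -175 to +45 mm of the chute. Point: middle of its top face. Gate closed, it slopes up away from the chute by 0.25 rad, point at chute x = -65, z = 94 mm. It swings down with the gate about a hinge along chute y at x = +46, z = 16; at gate 0.25 it is level, top at z = 64, x = -56 to -106
- gate (a joint): opening angle of the gate, rad: 0 closed (a 6 mm steel tooth stands up to 12 mm out of the slot across the chute at y = 0 and blocks the carrier's end plates); from 0.20 the tooth is below the running surface; 0.25 pad level; 0.30 lower stop. Spring-closed: 4 to 6 N down on the pad hold it open; let go, it rises again, also under the carrier, where it catches the rear end plate
- beaker: bystander: open glass beaker, 68 mm across, 85 mm tall; origin under its centre
- jar: bystander: small amber jar with white cap, 48 mm across, 70 mm tall; origin under its centre
- solar_panel: bystander: small black solar panel leaning on a foot, 110 mm wide, 90 mm tall; origin under its centre
- standoff: bystander: brass cylinder, 22 mm across, 32 mm tall; origin under its centre
- multimeter: bystander: grey hand multimeter lying on its back, 85 x 150 x 38 mm tall; origin under its centre
- plates: bystander: stack of four square plates, 50 x 50 x 20 mm; origin under its centre
- screwdriver: bystander: black-handled screwdriver lying down, 175 mm long along its y, 18 mm thick; origin under it, where the blade leaves the handle's neck (handle from y = -83 to +2 mm, blade to y = +90)

How it is judged:
On the way, in this order (a step that is already met when the one before it is completed fails the run):
1. the gate is held open by a finger on the pad, the carrier still before it (value of joint gate above 0.18 rad and contact force between the fingers and gate above 0.5 N and y of carrier in the frame of chute below -0.04 m), for 0.1 s.
2. the carrier is over the gate, which a finger holds open (value of joint gate above 0.18 rad and contact force between the fingers and gate above 0.5 N and y of carrier in the frame of chute between -0.025 and 0.035 m), for 0.1 s.
3. the carrier is right past the gate, which a finger still holds open (value of joint gate above 0.15 rad and contact force between the fingers and gate above 0.5 N and y of carrier in the frame of chute above 0.046 m), for 0.05 s.
At the end, for the whole second after the job is handed in: the carrier stands flat and at rest in the chute against the end stop (within 6 mm), past the gate, and the gate has closed behind it (below 0.04 rad) (y of carrier in the frame of chute between 0.068 and 0.08 m and z of carrier in the frame of chute between 0.047 and 0.053 m and angle between carrier's own z axis and vertical below 0.06 rad and linear speed of carrier below 0.01 m/s and value of joint gate below 0.04 rad); the robot touches nothing.
It fails at once if the carrier is lifted (8 mm off the running surface) (z of carrier in the frame of chute above 0.058 m).
It fails at once if the carrier is tipped (0.2 rad) (angle between carrier's own z axis and vertical above 0.2 rad).
It fails at once if the gate comes up while the carrier is over it (y of carrier in the frame of chute between -0.034 and 0.036 m and value of joint gate below 0.12 rad).
It fails at once if a bystander is moved (15 mm) (distance of any of beaker, jar, solar_panel, standoff, multimeter, plates, screwdriver from where it was at the start of the episode above 0.015 m).
It also fails if it takes over 40 s, if anything falls off the work surface, if the arm or the gripper's body presses on something with over 40 N, if the wrist force passes 120 N, or if a joint passes its speed limit or range.

### The arm

A 6-joint arm with a two-finger parallel gripper is mounted at the origin on the work surface. World frame = base frame: x ahead of the robot, y to its left, z up, the work surface at z = 0. Lengths are in m, angles in rad, forces in N, time in s.
With the tool pointing down it reaches from about 0.425 to 0.95 m from the base axis. Payload 3.5 kg.
Tool frame: the origin (TCP) lies at the very end of the fingers, on their centre line; the grasp point (between the pads) lies 19 mm behind it; z points along the fingers, y is the direction in which the jaws open and shut (so a half turn about z gives the same grasp; the last joint's range is limited). The gripper opens to 85 mm and grips with 20 to 120 N. Pads are 22 mm wide; open, the fingers measure 114 mm over their backs; the gripper's body (76 mm by 85 mm) begins 54 mm behind the grasp point. The pads swing forward as they close: fully open they stand 13 mm farther back than shut.
Start: joints at [1.12, 0.286, 1.577, -0, 1.279, -0.15], TCP at [0.2, 0.645, 0.231] pointing down, gripper open.
Joint ranges: [-2.77, 2.77], [-0.9, 2.22], [0.21, 2.48], [-1.53, 4.67], [0.24, 2.81], [-2.84, 2.84]. Speed limits (rad/s): [2.79, 2.79, 3.14, 3.14, 3.14, 3.14].

### API

Orientations are given as a unit quaternion [x, y, z, w].
In Python, from plant import get_state, vision, ctrl, cut_out gives the robot as it stands.
- The arm moves only by the tool jog_arm, never from a script. Its argument "commands" is text: rows parted by semicolons, each of 6 numbers parted by spaces: the shift along the world's x, y, z in m, then the turn, a rotation vector about the world's x, y, z in rad. A call has 1 to 20 rows; each row is the pose to reach, as a shift and turn from the pose commanded when the call began; what a row does not reach only later rows make up. A row lasts 1/8 s, in which the tool goes at most 62.5 mm and 10.7 degrees, less where a joint would pass 70% of its speed; a pose out of reach is approached as far as the arm can. A call with a gripper value outside its range is refused whole. "gripper" is the opening in per cent of the stroke, from 0 (shut) to 100 (fully open), set as the call begins (left out, the last holds). The fingers move at their own pace and stop on an object; "grip_force" is the grip in N (left out, the last holds). Time passes only in rows, so rows that repeat a pose let the fingers close. It gives the time, the measured TCP pose, the force and the opening at its end, in the units of the state.
- get_state(): the state, without advancing time (a new reading comes with each control period).
- vision.read_camera(name): name is "scene" or "top" or "wrist"; returns a dict with "frame" (400x640x3 uint8, red, green, blue), "z_map" (400x640 float32, m along the optical axis (not along the pixel's ray), 0 where there is no reading), "fx", "fy", "cx", "cy" (pixels), "D" ([k1, k2, p1, p2, k3] as OpenCV has them; the pictures are not rectified), "R" (3x3) and "t" (3): a world point X has camera coordinates R X + t. Camera axes: x right, y down, z forward; pixel columns grow to the right and rows downward; lengths in m; the calibration is good to about 2 mm. A picture is of the moment at which its call begins.
- ctrl.sign_off(): hands the job in, once; it reports no verdict.
Trained networks look in the newest picture that a camera, given by its name, has taken for a name from the list of things; names that differ only in an ending like _2 or _b are one class to them, and where a whole thing is asked for, a point or a joint stands for the part that bears it (a point fixed in the world has none). Each returns a list of dicts, best first, with "conf" (0 to 1); they miss things now and then, are a little off and sometimes report something else, mostly with a low value. They report only what shows in the picture. A call takes as long as a camera call.
- cut_out(camera, query): "pixels" (400x640 bool, what is visible of it) and "box" ([centre column, centre row, width, height] in pixels, round what is visible of it).
The state is a dict: "time": time; "qpos": joint angles; "dq": joint speeds; "joint_efforts": joint torques, N m; "eef_pos": TCP position; "tcp_rot": TCP orientation; "contact_force": force on the tool from outside, world axes, zero at the start; "wrist_torque": the same for the moment, N m; "opening": opening from 0.0 (shut) to 1.0 (fully open).
Only numpy, scipy, OpenCV 4.12 (cv2) and the standard library are available. Lean on these libraries where they do the work, as an engineer would, in place of code of your own. Each camera call takes 0.05 s, during which the arm holds its last target.

## Working session

There is one attempt and no reset: what is moved stays moved. The work goes in short steps, Python scripts to look and compute and a tool call to move; the robot and the scene stay as the last step left them, time stands still between calls to the robot, and variables do not carry over. Pictures are saved under pics/ and viewed, and the job is handed in when it is done.

Besides the shell and the picture viewer there is one more tool, called after "Call:" by a JSON object that holds its "op" and its "data", one argument or row to a line. jog_arm: Moves the arm, as the interface text tells. Its arguments: {"type":"object","properties":{"commands":{"type":"string"},"gripper":{"type":"number"},"grip_force":{"type":"number"}},"required":["commands"]}

```bash
ls; mkdir -p pics; python3 - <<'E'
from plant import get_state, vision, ctrl, cut_out
import cv2, numpy as np
s=get_state();print({k:np.round(v,3) for k,v in s.items()})
for n in ["scene","top","wrist"]:
    c=vision.read_camera(n); cv2.imwrite(f"pics/{n}0.png",c["frame"][:,:,::-1])
    np.savez(f"{n}0.npz",**c)
    print(n,c["fx"],c["fy"],c["cx"],c["cy"],np.round(c["D"],4)); print(np.round(c["R"],3),np.round(c["t"],3))
E
```

```text
pics
{'time': np.float64(0.0), 'qpos': array([ 1.12 ,  0.287,  1.578,  0.   ,  1.279, -0.15 ]), 'dq': array([-0.001,  0.   , -0.   , -0.   ,  0.001,  0.001]), 'joint_efforts': array([ 1.0000e-03, -4.0600e+01, -2.9262e+01, -0.0000e+00,  6.0000e-03,
        0.0000e+00]), 'eef_pos': array([0.2  , 0.644, 0.23 ]), 'tcp_rot': array([ 0.15 ,  0.989, -0.001, -0.   ]), 'contact_force': array([ 0.873, -0.718,  0.275]), 'wrist_torque': array([ 0.026,  0.001, -0.028]), 'opening': np.float64(1.002)}
scene 496.9180012351024 496.9180012351024 310.0797762580465 204.40148498474773 [-0.1125  0.      0.      0.      0.    ]
[[-0.22   0.976 -0.007]
 [ 0.728  0.159 -0.667]
 [-0.649 -0.152 -0.745]] [ 0.028 -0.367  1.299]
top 361.7215347572641 361.7215347572641 315.88846639203774 199.36194408571473 [-0.0496  0.      0.      0.      0.    ]
[[ 0.    -1.     0.021]
 [-0.996 -0.002 -0.086]
 [ 0.086 -0.021 -0.996]] [0.082 0.569 0.753]
wrist 347.46629479645384 347.46629479645384 321.82368416852125 203.5514725313857 [-0.0544  0.      0.      0.      0.    ]
[[ 0.297  0.955 -0.001]
 [ 0.912 -0.283  0.296]
 [ 0.282 -0.089 -0.955]] [-0.674 -0.039  0.379]
```

View pics/scene0.png

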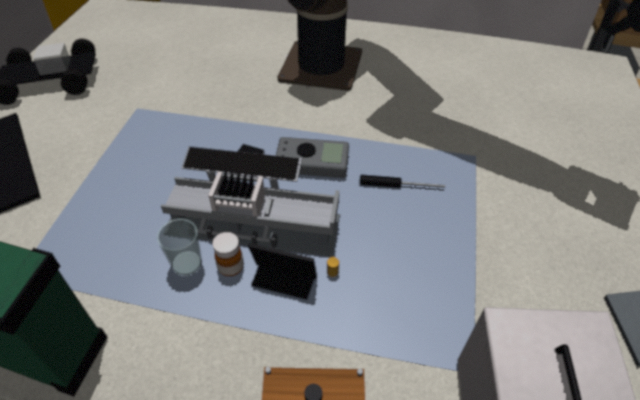

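View pics/top0.png

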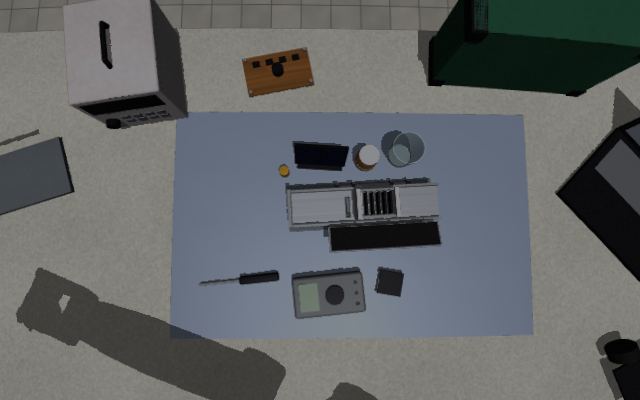

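View pics/wrist0.png

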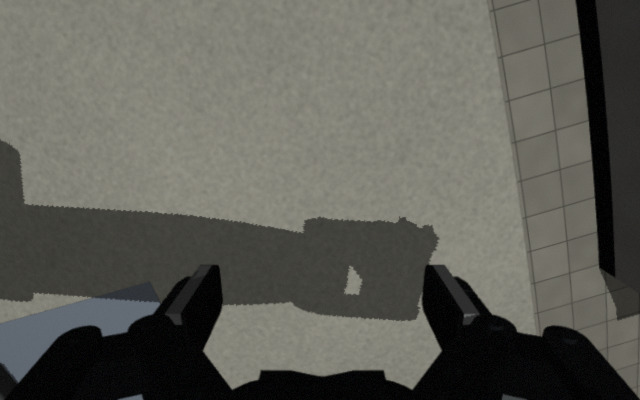

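The scene view shows the feed chute with its pad on the robot's side. In the top view:
- The end stop is at column ~288, the tooth at ~348 and the carrier at ~358–397.
- The pad spans columns 329–440, rows 223–250.
- The feed direction is roughly world +y.

Next I'll measure from the depth images.

```bash
cat > h.py <<'E'
import numpy as np, cv2
def cloud(c):
    K=np.array([[c["fx"],0,c["cx"]],[0,c["fy"],c["cy"]],[0,0,1.]])
    v,u=np.mgrid[0:400,0:640]
    p=cv2.undistortPoints(np.stack([u,v],-1).reshape(-1,1,2).astype(float),K,np.array(c["D"]).ravel()).reshape(400,640,2)
    z=c["z_map"].astype(float)
    P=np.dstack([p[...,0]*z,p[...,1]*z,z])
    W=(P-np.array(c["t"]).ravel())@np.array(c["R"])
    W[z<=0]=np.nan
    return W
E
python3 - <<'E'
from h import *
from plant import cut_out,vision
for n in ["top","scene"]:
    c=vision.read_camera(n); W=cloud(c); np.save(n+"W.npy",W)
    for q in ["chute","carrier","pad","gate","multimeter","plates"]:
        for r in cut_out(n,q)[:2]:
            m=r["pixels"]; X=W[m]; X=X[np.isfinite(X[:,0])]
            np.save(f"{n}_{q}.npy",m)
            print(n,q,round(r["conf"],2),np.round(r["box"],0),m.sum(),"pct2/50/98",np.round(np.percentile(X,[2,50,98],axis=0),3).tolist())
            xy=X[:,:2].astype(np.float32)
            print("   rect",cv2.minAreaRect(xy))
            break
E
```

```text
top chute 0.56 [363. 217. 154.  76.] 8134 pct2/50/98 [[0.468, -0.167, 0.004], [0.528, -0.014, 0.052], [0.607, 0.135, 0.099]]
   rect ((0.5352787971496582, -0.02619488537311554), (0.15505270659923553, 0.3437593877315521), 2.50750994682312)
top carrier 0.77 [378. 203.  50.  34.] 1387 pct2/50/98 [[0.527, -0.077, 0.059], [0.555, -0.035, 0.096], [0.585, 0.006, 0.109]]
   rect ((0.5574344992637634, -0.03703734278678894), (0.06321674585342407, 0.08504244685173035), 3.5487654209136963)
top pad 0.57 [384. 216. 113.  74.] 3144 pct2/50/98 [[0.464, -0.156, 0.017], [0.493, -0.046, 0.093], [0.603, 0.055, 0.1]]
   rect ((0.5342667102813721, -0.06613056361675262), (0.15045849978923798, 0.2570565342903137), 3.3312690258026123)
top gate 0.59 [385. 216. 114.  69.] 2795 pct2/50/98 [[0.466, -0.154, 0.042], [0.491, -0.046, 0.093], [0.56, 0.054, 0.1]]
   rect ((0.5361921191215515, -0.04849755018949509), (0.1402931660413742, 0.21868306398391724), 3.344383955001831)
top multimeter 0.97 [329. 296.  77.  51.] 2937 pct2/50/98 [[0.326, -0.014, 0.017], [0.37, 0.057, 0.031], [0.412, 0.128, 0.038]]
   rect ((0.3643
[... 1087 characters left out ...]
9. 106.] 11330 pct2/50/98 [[0.469, -0.164, 0.002], [0.559, 0.006, 0.05], [0.608, 0.142, 0.099]]
   rect ((0.518111526966095, -0.03343448042869568), (0.3146444857120514, 0.3569861650466919), 3.161660671234131)
scene multimeter 0.7 [182. 249.  45.  58.] 1834 pct2/50/98 [[0.641, -0.133, 0.009], [0.673, -0.103, 0.057], [0.703, -0.072, 0.085]]
   rect ((0.6711727976799011, -0.10328744351863861), (0.06581410020589828, 0.06679104268550873), 13.584810256958008)
scene plates 0.53 [251. 147.  20.   8.] 157 pct2/50/98 [[0.364, -0.095, 0.015], [0.376, -0.072, 0.02], [0.386, -0.046, 0.022]]
   rect ((0.40967878699302673, -0.05409590154886246), (0.1257452815771103, 0.04675526171922684), 27.27469253540039)
```

```bash
python3 - <<'E'
import cv2
im=cv2.imread("pics/top0.png")[130:330,270:460]
cv2.imwrite("pics/crop.png",cv2.resize(im,None,fx=4,fy=3,interpolation=cv2.INTER_CUBIC)[:600])
E
```

```text
(no output)
```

View pics/crop.png

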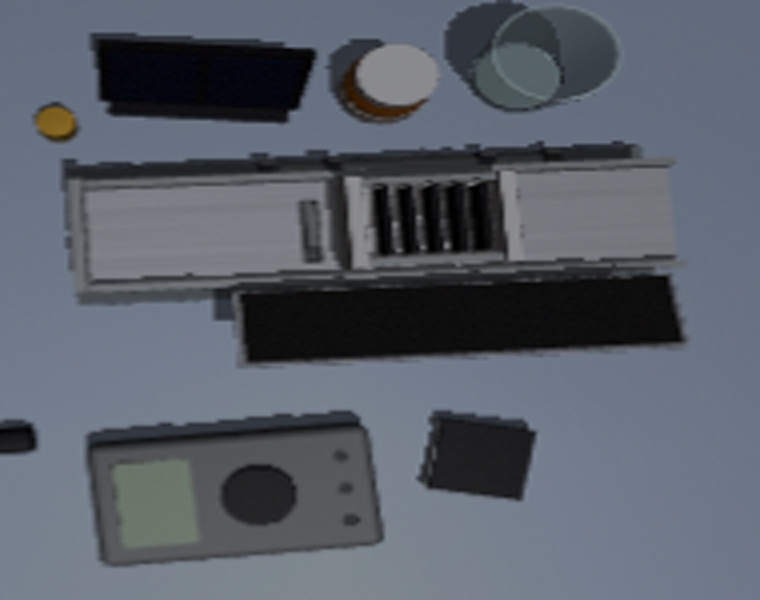

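```bash
python3 - <<'E'
from h import *
W=np.load("topW.npy"); c=np.load("top0.npz"); g=c["frame"].mean(2)
M=np.isfinite(W[...,0])&(W[...,0]>.44)&(W[...,0]<.62)&(W[...,1]>-.2)&(W[...,1]<.16)
# pad
m=M&(W[...,2]>.084)&(W[...,2]<.106)&(W[...,0]<.523)
X=W[m]; print("pad",len(X),cv2.minAreaRect(X[:,:2].astype(np.float32)),np.percentile(X,[1,50,99],axis=0).round(3).tolist())
A=np.c_[X[:,:2],np.ones(len(X))]; print("plane",np.linalg.lstsq(A,X[:,2],rcond=None)[0])
def line(X,nm):
    v=cv2.fitLine(X[:,:2].astype(np.float32),cv2.DIST_HUBER,0,.001,.001).ravel(); v=v*np.sign(v[1])if v[1]>0 else np.r_[-v[:2],v[2:]]
    print(nm,len(X),"yaw",np.arctan2(-v[0],v[1]).round(4),"pt",v[2:].round(4))
# per-pad edges by y
for y in np.arange(-.15,.06,.05):
    s=X[abs(X[:,1]-y)<.01]; print(y, np.percentile(s[:,0],[2,98]).round(4))
# surface / walls
m=M&(W[...,2]>.058)&(W[...,2]<.07)&(W[...,0]>.5)
X=W[m]; far=X[(X[:,0]>.585)]; near=X[X[:,0]<.535]
line(far,"farwall"); line(near,"nearwall"); 
m=M&(W[...,2]>.072)&(W[...,2]<.083)&(W[...,1]>.08); X=W[m]; print("stop",len(X),np.median(X,0),cv2.minAreaRect(X[:,:2].astype(np.float32)))
m=M&(W[...,2]>.045)&(W[...,2]<.055)&(W[...,0]>.53)&(W[...,0]<.59); X=W[m]; print("surf z",np.median(X[:,2]),cv2.minAreaRect(X[:,:2].astype(np.float32)))
m=M&(W[...,2]>.094)&(W[...,2]<.104)&(W[...,0]>.525);X=W[m]; 
for a,b in((-.03,.03),(-.1,-.05)):
    s=X[(X[:,1]>a)&(X[:,1]<b)]; print("plate",len(s),np.median(s,0).round(4),np.percentile(s[:,:2],[3,97],axis=0).round(4).tolist())
m=M&(W[...,2]>.09)&(W[...,0]>.525); print("carrier",cv2.minAreaRect(W[m][:,:2].astype(np.float32)))
E
```

```text
pad 2813 ((0.4902842938899994, -0.05108393728733063), (0.04925566911697388, 0.2218862771987915), 3.146462917327881) [[0.464, -0.159, 0.085], [0.489, -0.049, 0.094], [0.516, 0.058, 0.1]]
plane [-0.24220797 -0.01460636  0.21145804]
-0.15 [0.4714 0.5183]
-0.09999999999999999 [0.4696 0.5164]
-0.04999999999999999 [0.4678 0.5145]
2.7755575615628914e-17 [0.4642 0.5105]
0.05000000000000002 [0.4623 0.5086]
farwall 308 yaw 0.0485 pt [ 0.5935 -0.0736]
nearwall 385 yaw 0.0552 pt [ 0.5214 -0.0517]
stop 140 [0.54539822 0.13722368 0.07746902] ((0.5456827282905579, 0.1377802938222885), (0.07455041259527206, 0.007039686199277639), 3.304267644882202)
surf z 0.04944030651614437 ((0.5602397322654724, -0.020312786102294922), (0.057255323976278305, 0.3100510835647583), 0.033707987517118454)
plate 236 [ 0.5532 -0.002   0.0981] [[0.526, -0.0261], [0.5828, 0.0056]]
plate 208 [ 0.557  -0.0724  0.0987] [[0.5298, -0.0793], [0.5851, -0.0523]]
carrier ((0.5554991364479065, -0.03716723620891571), (0.05901246890425682, 0.08498159795999527), 3.41798734664917)
```

Fitted chute pose: origin (0.552, 0.0185), yaw 0.053. The carrier sits at chute y = -56 mm and its rear face at -98 mm. I'll move the arm above a point behind the carrier, with the jaws along chute x.

Call:
{"op": "jog_arm", "data": {
  "commands": "0.04 -0.05 0 0 0 -0.08; 0.08 -0.1 0 0 0 -0.16; 0.12 -0.145 0 0 0 -0.24; 0.155 -0.19 0 0 0 -0.32; 0.19 -0.235 0 0 0 -0.40; 0.22 -0.285 0 0 0 -0.48; 0.245 -0.335 0 0 0 -0.56; 0.265 -0.385 0 0 0 -0.64; 0.28 -0.435 0 0 0 -0.72; 0.29 -0.485 0 0 0 -0.80; 0.3 -0.535 0 0 0 -0.88; 0.305 -0.585 0 0 0 -0.96; 0.31 -0.635 0 0 0 -1.04; 0.313 -0.685 -0.02 0 0 -1.13; 0.313 -0.73 -0.04 0 0 -1.216; 0.313 -0.743 -0.06 0 0 -1.216; 0.313 -0.743 -0.06 0 0 -1.216; 0.313 -0.743 -0.06 0 0 -1.216",
  "gripper": 100
}}

```text
time: 3.1
eef_pos: [0.5133, -0.0979, 0.1722]
tcp_rot: [0.688, 0.726, 0.0, 0.0]
contact_force: [-0.1, 0.5, 1.0]
opening: 1.001
```

```bash
python3 - <<'E'
from h import *
from plant import get_state,vision
s=get_state();print({k:np.round(v,3) for k,v in s.items()})
for n in ["top","wrist","scene"]:
    c=vision.read_camera(n); cv2.imwrite(f"pics/{n}1.png",c["frame"][:,:,::-1]); np.savez(n+"1.npz",**c)
E
```

```text
{'time': np.float64(3.1), 'qpos': array([-0.383,  0.007,  2.003,  0.   ,  1.131, -0.437]), 'dq': array([ 0.013, -0.009, -0.009,  0.001, -0.004, -0.001]), 'joint_efforts': array([-4.2500e-01, -2.7118e+01, -2.7001e+01, -1.4000e-02,  8.0000e-03,
        0.0000e+00]), 'eef_pos': array([ 0.513, -0.098,  0.172]), 'tcp_rot': array([0.688, 0.726, 0.   , 0.   ]), 'contact_force': array([-0.091,  0.524,  1.037]), 'wrist_torque': array([0.026, 0.011, 0.044]), 'opening': np.float64(1.001)}
```

View pics/wrist1.png

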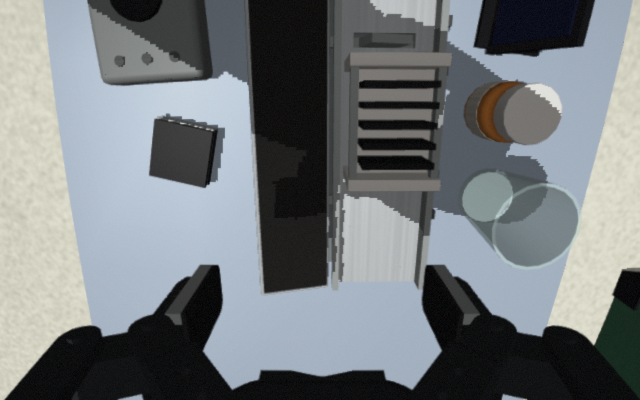

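View pics/scene1.png

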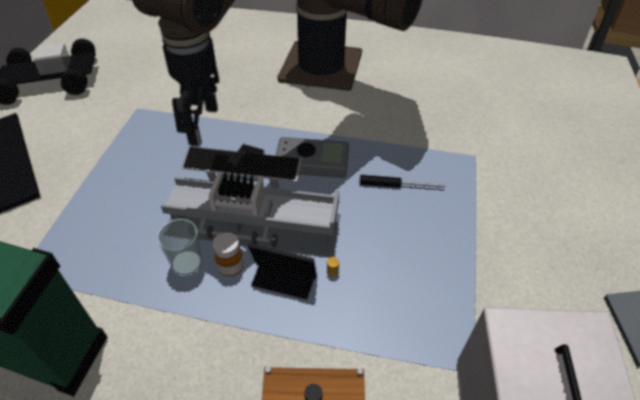

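The wrist view shows the chute running straight up the image, with the left finger at column ~200 and the right finger at ~440. I'll check where the fingertips are in depth.

```bash
python3 - <<'E'
from h import *
O=np.array([.552,.0185]);a=.053
e=np.array([np.cos(a),np.sin(a)]);f=np.array([-np.sin(a),np.cos(a)])
for n in("wrist","top","scene"):
    c=np.load(n+"1.npz");W=cloud(c)
    P=np.dstack([(W[...,:2]-O)@e,(W[...,:2]-O)@f,W[...,2]])
    m=np.isfinite(P[...,0])&(P[...,2]>.12)&(P[...,2]<.235)&(abs(P[...,0]+.045)<.1)&(abs(P[...,1]+.115)<.06)
    for s,mm in(("L",m&(P[...,0]<-.045)),("R",m&(P[...,0]>-.045))):
        X=P[mm]
        if len(X)==0: print(n,s,0);continue
        z0=np.percentile(X[:,2],1); t=X[X[:,2]<z0+.012]
        print(n,s,len(X),"zmin",z0.round(4),"tip range",np.percentile(t,[2,98],axis=0).round(4).tolist())
    print("cam pos",-c["R"].T@c["t"])
E
```

```text
wrist L 4876 zmin 0.1871 tip range [[-0.0991, -0.1241, 0.1863], [-0.0864, -0.1026, 0.199]]
wrist R 4790 zmin 0.1876 tip range [[-0.0018, -0.1244, 0.1863], [0.011, -0.1026, 0.1993]]
cam pos [ 0.50961196 -0.02254559  0.31506136]
top L 11 zmin 0.1905 tip range [[-0.0939, -0.1058, 0.1906], [-0.0885, -0.1042, 0.2005]]
top R 96 zmin 0.1861 tip range [[-0.0026, -0.1128, 0.1858], [0.0086, -0.1042, 0.1964]]
cam pos [0.50142385 0.09858783 0.79779474]
scene L 266 zmin 0.1855 tip range [[-0.0908, -0.123, 0.1851], [-0.0849, -0.1027, 0.197]]
scene R 222 zmin 0.1862 tip range [[-0.0013, -0.12, 0.1857], [0.0115, -0.1029, 0.198]]
cam pos [1.1162935  0.22835968 0.72360489]
```

Both fingertips are about 13 mm above the TCP. With the gate closed, the pad's outer edge is only at chute x = -89, so I'll shift +7 mm in x, narrow the jaws slightly and back off 4 mm.

Call:
{"op": "jog_arm", "data": {
  "commands": "0.007 -0.004 0 0 0 0; 0.007 -0.004 0 0 0 0; 0.007 -0.004 -0.03 0 0 0; 0.007 -0.004 -0.05 0 0 0; 0.007 -0.004 -0.05 0 0 0; 0.007 -0.004 -0.05 0 0 0",
  "gripper": 88
}}

```text
time: 4.0
eef_pos: [0.5206, -0.1025, 0.1222]
tcp_rot: [0.688, 0.726, 0.0, 0.001]
contact_force: [0.3, 0.2, 0.4]
opening: 0.876
```

```bash
cat >> h.py <<'E'
O=np.array([.552,.0185]);a=.053
e=np.array([np.cos(a),np.sin(a)]);f=np.array([-np.sin(a),np.cos(a)])
def toch(W): return np.dstack([(W[...,:2]-O)@e,(W[...,:2]-O)@f,W[...,2]])
E
python3 - <<'E'
from h import *
from plant import vision,get_state
s=get_state();print(s["eef_pos"],s["contact_force"],s["opening"]); z=s["eef_pos"][2]
c=vision.read_camera("wrist");P=toch(cloud(c)); cv2.imwrite("pics/wrist2.png",c["frame"][:,:,::-1])
d=(s["eef_pos"][:2]-O);tx,ty=d@e,d@f;print("tcp",tx,ty)
m=np.isfinite(P[...,0])&(P[...,2]>z-.01)&(P[...,2]<z+.05)&(abs(P[...,0]-tx)<.08)&(abs(P[...,1]-ty)<.013)
for mm in(m&(P[...,0]<tx),m&(P[...,0]>tx)):
    X=P[mm]; z0=np.percentile(X[:,2],1); t=X[X[:,2]<z0+.012]
    print(len(X),"zmin",z0.round(4),np.percentile(t,[2,98],axis=0).round(4).tolist())
E
```

```text
[ 0.52057987 -0.10251102  0.12224929] [0.26484647 0.2286097  0.42209774] 0.8764050467381926
tcp -0.03778659350602417 -0.11917661151317478
3060 zmin 0.1328 [[-0.0869, -0.1293, 0.1321], [-0.0746, -0.108, 0.1446]]
3066 zmin 0.1328 [[0.0001, -0.1291, 0.132], [0.0126, -0.1079, 0.1446]]
```

View pics/wrist2.png

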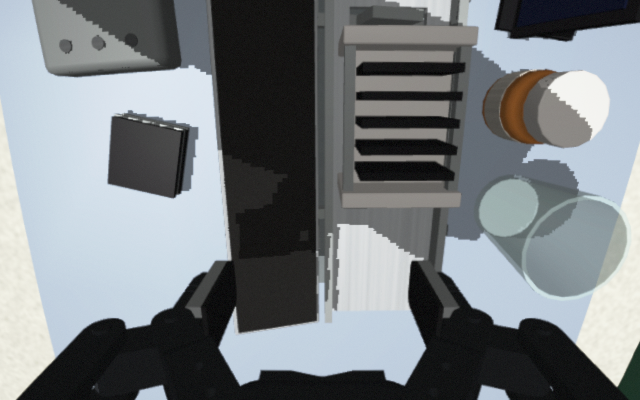

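Call:
{"op": "jog_arm", "data": {
  "commands": "0 0 -0.012 0 0 0; 0 0 -0.024 0 0 0; 0 0 -0.032 0 0 0; 0 0 -0.040 0 0 0; 0 0 -0.046 0 0 0; 0 0 -0.046 0 0 0"
}}

```text
time: 4.8
eef_pos: [0.5199, -0.1024, 0.075]
tcp_rot: [0.688, 0.726, -0.0, -0.0]
contact_force: [-1.7, -0.9, 3.1]
opening: 0.882
```

```bash
cat > look.py <<'E'
import sys
from h import *
from plant import vision,get_state
k=sys.argv[1]
s=get_state();print("t",s["time"],s["eef_pos"].round(4),"F",s["contact_force"].round(2),"M",s["wrist_torque"].round(2))
d=(s["eef_pos"][:2]-O);print("tcp ch",(d@e).round(4),(d@f).round(4))
for n in sys.argv[2:]:
    c=vision.read_camera(n);cv2.imwrite(f"pics/{n}{k}.png",c["frame"][:,:,::-1]);P=toch(cloud(c))
    ok=np.isfinite(P[...,0])
    q=ok&(P[...,2]>.093)&(P[...,2]<.112)&(abs(P[...,0])<.028)&(P[...,1]>-.1)&(P[...,1]<.12)
    if q.sum()>50: print(n,"carrier y range",np.percentile(P[q][:,1],[1,99]).round(4),"z",np.percentile(P[q][:,2],[5,95]).round(4))
    for lo,hi in((-.17,-.14),(-.06,-.02),(0.0,.04)):
        q=ok&(P[...,0]<-.058)&(P[...,0]>-.085)&(P[...,1]>lo)&(P[...,1]<hi)&(P[...,2]<.11)
        X=P[q]
        if len(X)>50:
            b=np.linalg.lstsq(np.c_[X[:,:1]+.07,np.ones(len(X))],X[:,2],rcond=None)[0];print(n,"pad slope/z@-70",(lo,hi),b.round(3))
E
python3 look.py 3 wrist scene
```

```text
t 4.8 [ 0.5199 -0.1024  0.075 ] F [-1.69 -0.87  3.11] M [-0.    0.25 -0.01]
tcp ch -0.0384 -0.119
wrist carrier y range [-0.0961 -0.0148] z [0.0949 0.1087]
wrist pad slope/z@-70 (-0.17, -0.14) [-0.152  0.083]
wrist pad slope/z@-70 (-0.06, -0.02) [-0.153  0.083]
scene carrier y range [-0.0955 -0.012 ] z [0.0941 0.1086]
scene pad slope/z@-70 (-0.06, -0.02) [-0.139  0.083]
scene pad slope/z@-70 (0.0, 0.04) [-0.154  0.082]
```

View pics/wrist3.png

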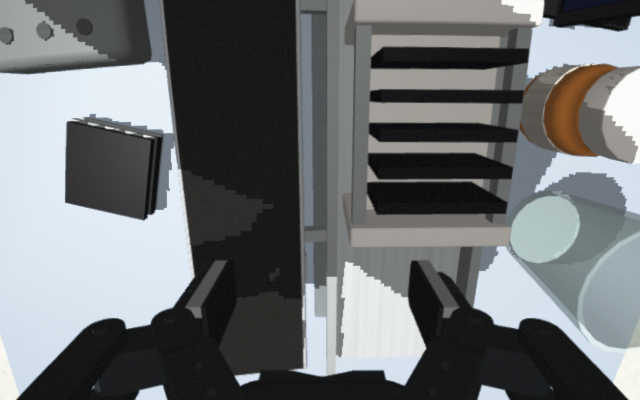

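The finger is on the pad and has it partly down: slope 0.15, so the gate is at about 0.10. The carrier hasn't moved. Next I'll press until the pad is level.

Call:
{"op": "jog_arm", "data": {
  "commands": "0 0 -0.006 0 0 0; 0 0 -0.012 0 0 0; 0 0 -0.017 0 0 0; 0 0 -0.021 0 0 0; 0 0 -0.022 0 0 0; 0 0 -0.022 0 0 0; 0 0 -0.022 0 0 0"
}}

```text
time: 5.78
eef_pos: [0.5198, -0.1022, 0.0534]
tcp_rot: [0.688, 0.726, -0.0, -0.0]
contact_force: [-3.5, 0.1, 4.4]
opening: 0.883
```

```bash
python3 look.py 4 wrist scene
```

```text
t 5.775 [ 0.5198 -0.1022  0.0534] F [-3.5   0.08  4.36] M [ 0.01  0.87 -0.06]
tcp ch -0.0385 -0.1188
wrist carrier y range [-0.0961 -0.0197] z [0.0946 0.1087]
wrist pad slope/z@-70 (-0.17, -0.14) [-0.3    0.061]
wrist pad slope/z@-70 (-0.06, -0.02) [-0.508  0.059]
scene carrier y range [-0.0955 -0.0121] z [0.0942 0.1086]
scene pad slope/z@-70 (-0.06, -0.02) [0.034 0.063]
scene pad slope/z@-70 (0.0, 0.04) [-0.004  0.062]
```

View pics/wrist4.png

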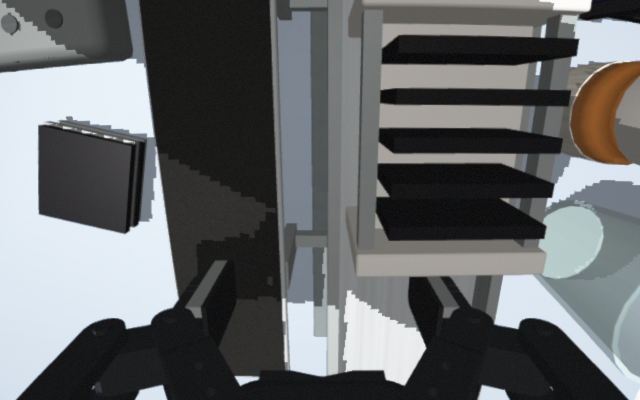

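The pad is level with the gate at about 0.25, the vertical force is 4.4 N and the carrier still hasn't moved. I'll push along the feed direction (-0.053, 0.9986).

Call:
{"op": "jog_arm", "data": {
  "commands": "-0.0003 0.005 0 0 0 0; -0.0005 0.010 0 0 0 0; -0.0008 0.015 0 0 0 0; -0.001 0.02 0 0 0 0; -0.0013 0.025 0 0 0 0; -0.0016 0.030 0 0 0 0; -0.0016 0.03 0 0 0 0"
}}

```text
time: 6.75
eef_pos: [0.5184, -0.0715, 0.0532]
tcp_rot: [0.688, 0.726, 0.0, -0.0]
contact_force: [0.6, -2.8, 2.9]
opening: 0.879
```

```bash
python3 look.py 5 wrist scene
```

```text
t 6.75 [ 0.5184 -0.0715  0.0532] F [ 0.61 -2.81  2.87] M [-0.29 -0.11  0.01]
tcp ch -0.0383 -0.0881
wrist carrier y range [-0.0816  0.0062] z [0.0949 0.1088]
wrist pad slope/z@-70 (-0.17, -0.14) [0.024 0.063]
wrist pad slope/z@-70 (-0.06, -0.02) [-0.597  0.059]
wrist pad slope/z@-70 (0.0, 0.04) [-0.585  0.059]
scene carrier y range [-0.0773  0.0082] z [0.094  0.1086]
scene pad slope/z@-70 (-0.17, -0.14) [-0.021  0.062]
scene pad slope/z@-70 (-0.06, -0.02) [0.031 0.062]
scene pad slope/z@-70 (0.0, 0.04) [0.015 0.062]
```

View pics/scene5.png

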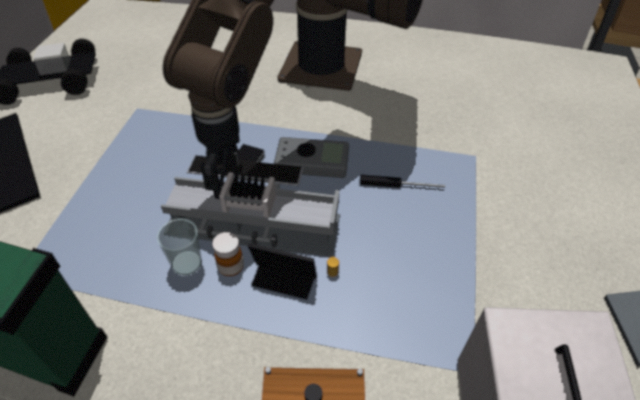

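The carrier slides with the gate held open: its front is at about +8 mm and the pad is still level. I'll keep pushing.

Call:
{"op": "jog_arm", "data": {
  "commands": "-0.0003 0.005 -0.0005 0 0 0; -0.0005 0.010 -0.001 0 0 0; -0.0008 0.015 -0.001 0 0 0; -0.001 0.02 -0.001 0 0 0; -0.0013 0.025 -0.001 0 0 0; -0.0016 0.030 -0.001 0 0 0; -0.0019 0.035 -0.001 0 0 0; -0.0021 0.04 -0.001 0 0 0; -0.0024 0.045 -0.001 0 0 0; -0.0027 0.05 -0.001 0 0 0; -0.0027 0.05 -0.001 0 0 0"
}}

```text
time: 8.22
eef_pos: [0.5153, -0.0218, 0.0522]
tcp_rot: [0.688, 0.726, -0.0, -0.0]
contact_force: [0.9, -2.5, 3.6]
opening: 0.878
```

```bash
python3 look.py 6 wrist scene
```

```text
t 8.225 [ 0.5153 -0.0218  0.0522] F [ 0.94 -2.52  3.61] M [-0.37 -0.03  0.08]
tcp ch -0.0388 -0.0383
wrist carrier y range [-0.0316  0.056 ] z [0.0949 0.1088]
wrist pad slope/z@-70 (-0.06, -0.02) [-1.993  0.066]
wrist pad slope/z@-70 (0.0, 0.04) [-0.568  0.058]
scene carrier y range [-0.0259  0.0578] z [0.0939 0.1087]
scene pad slope/z@-70 (-0.17, -0.14) [-0.002  0.061]
scene pad slope/z@-70 (-0.06, -0.02) [-1.285  0.068]
scene pad slope/z@-70 (0.0, 0.04) [0.042 0.061]
```

Call:
{"op": "jog_arm", "data": {
  "commands": "-0.0003 0.005 0 0 0 0; -0.0005 0.010 0 0 0 0; -0.0008 0.015 0 0 0 0; -0.001 0.02 0 0 0 0; -0.0013 0.025 0 0 0 0; -0.0016 0.030 0 0 0 0; -0.0019 0.035 0 0 0 0; -0.0021 0.04 0 0 0 0; -0.0024 0.045 0 0 0 0; -0.0027 0.05 0 0 0 0; -0.0028 0.053 0 0 0 0; -0.0029 0.055 0 0 0 0; -0.0029 0.055 0 0 0 0"
}}

```text
time: 9.95
eef_pos: [0.5127, 0.033, 0.0524]
tcp_rot: [0.688, 0.726, 0.0, -0.0]
contact_force: [-0.8, -1.4, 3.7]
opening: 0.883
```

```bash
python3 look.py 7 wrist scene
```

```text
t 9.95 [0.5127 0.033  0.0524] F [-0.8  -1.42  3.73] M [-0.33  0.23  0.14]
tcp ch -0.0384 0.0166
wrist carrier y range [0.0232 0.1109] z [0.0949 0.1088]
wrist pad slope/z@-70 (-0.06, -0.02) [-0.833  0.057]
wrist pad slope/z@-70 (0.0, 0.04) [-1.596  0.059]
scene carrier y range [0.029  0.1125] z [0.0943 0.1086]
scene pad slope/z@-70 (-0.17, -0.14) [0.016 0.062]
scene pad slope/z@-70 (-0.06, -0.02) [-0.004  0.061]
scene pad slope/z@-70 (0.0, 0.04) [-0.812  0.067]
```

View pics/wrist7.png

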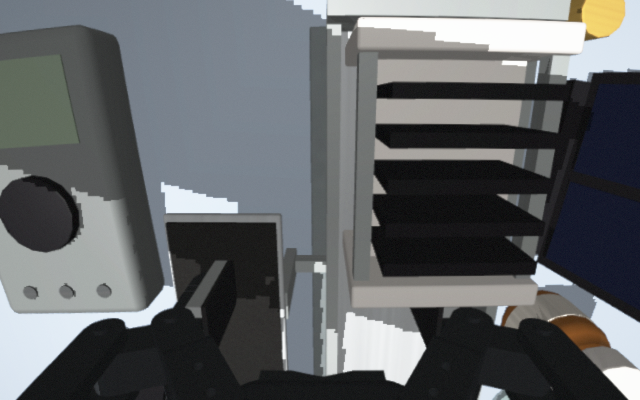

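The carrier is at about y = 0.070 with the pad still held. A slow push will seat it against the stop.

Call:
{"op": "jog_arm", "data": {
  "commands": "0 0.001 0 0 0 0; -0.0001 0.002 0 0 0 0; -0.0002 0.003 0 0 0 0; -0.0002 0.0035 0 0 0 0; -0.0002 0.0035 0 0 0 0"
}}

```text
time: 10.68
eef_pos: [0.5127, 0.0362, 0.0524]
tcp_rot: [0.688, 0.726, 0.0, 0.0]
contact_force: [0.4, -3.2, 3.9]
opening: 0.879
```

```bash
python3 look.py 8 scene
```

```text
t 10.675 [0.5127 0.0362 0.0524] F [ 0.44 -3.25  3.9 ] M [-0.53  0.14  0.11]
tcp ch -0.0384 0.0198
scene carrier y range [0.0322 0.1157] z [0.0942 0.1086]
scene pad slope/z@-70 (-0.17, -0.14) [0.027 0.062]
scene pad slope/z@-70 (-0.06, -0.02) [0.001 0.061]
scene pad slope/z@-70 (0.0, 0.04) [-0.838  0.067]
```

Call:
{"op": "jog_arm", "data": {
  "commands": "0 0.0005 0 0 0 0; 0 0.001 0 0 0 0; 0 0.0015 0 0 0 0; -0.0001 0.002 0 0 0 0; -0.0001 0.002 0 0 0 0"
}}

```text
time: 11.35
eef_pos: [0.5126, 0.0378, 0.0524]
tcp_rot: [0.688, 0.726, -0.0, 0.0]
contact_force: [-0.3, -5.4, 3.8]
opening: 0.878
```

```bash
python3 look.py 9 scene wrist
```

```text
t 11.35 [0.5126 0.0378 0.0524] F [-0.31 -5.41  3.78] M [-0.86  0.1  -0.02]
tcp ch -0.0384 0.0214
scene carrier y range [0.0339 0.1173] z [0.0942 0.1087]
scene pad slope/z@-70 (-0.17, -0.14) [0.001 0.062]
scene pad slope/z@-70 (-0.06, -0.02) [-0.014  0.061]
scene pad slope/z@-70 (0.0, 0.04) [-0.999  0.067]
wrist carrier y range [0.0281 0.1156] z [0.0949 0.1087]
wrist pad slope/z@-70 (-0.06, -0.02) [-1.096  0.056]
wrist pad slope/z@-70 (0.0, 0.04) [-1.625  0.058]
```

Call:
{"op": "jog_arm", "data": {
  "commands": "0 0.0005 0 0 0 0; 0 0.001 0 0 0 0; 0 0.0015 0 0 0 0; -0.0001 0.002 0 0 0 0; -0.0001 0.002 0 0 0 0"
}}

```text
time: 12.08
eef_pos: [0.5126, 0.0378, 0.0525]
tcp_rot: [0.688, 0.726, -0.001, 0.001]
contact_force: [-1.7, -13.2, 3.8]
opening: 0.881
```

```bash
python3 look.py 10 scene
```

```text
t 12.075 [0.5126 0.0378 0.0525] F [ -1.7  -13.2    3.83] M [-1.88  0.21 -0.31]
tcp ch -0.0384 0.0214
scene carrier y range [0.034  0.1174] z [0.0942 0.1088]
scene pad slope/z@-70 (-0.17, -0.14) [0.018 0.062]
scene pad slope/z@-70 (-0.06, -0.02) [0.019 0.062]
scene pad slope/z@-70 (0.0, 0.04) [-0.875  0.068]
```

The carrier is seated: the push force rose to 13 N with no motion. I'll back off while still holding the pad, then lift slowly.

Call:
{"op": "jog_arm", "data": {
  "commands": "0.0001 -0.002 0 0 0 0; 0.0002 -0.004 0 0 0 0; 0.0004 -0.007 0 0 0 0; 0.0005 -0.009 0 0 0 0; 0.0005 -0.009 0 0 0 0; 0.0005 -0.009 0.005 0 0 0; 0.0005 -0.009 0.01 0 0 0; 0.0005 -0.009 0.016 0 0 0; 0.0005 -0.009 0.022 0 0 0; 0.0005 -0.009 0.028 0 0 0; 0.0005 -0.009 0.034 0 0 0; 0.0005 -0.009 0.04 0 0 0; 0.0005 -0.009 0.055 0 0 0; 0.0005 -0.009 0.08 0 0 0; 0.0005 -0.009 0.11 0 0 0; 0.0005 -0.009 0.14 0 0 0; 0.0005 -0.009 0.14 0 0 0"
}}

```text
time: 14.25
eef_pos: [0.5144, 0.031, 0.1957]
tcp_rot: [0.688, 0.726, 0.002, 0.002]
contact_force: [0.1, 0.7, -0.0]
opening: 0.879
```

```bash
python3 look.py 11 scene wrist top
```

```text
t 14.25 [0.5144 0.031  0.1957] F [ 0.09  0.67 -0.03] M [-0.07 -0.04 -0.01]
tcp ch -0.0369 0.0145
scene carrier y range [0.0339 0.1173] z [0.0941 0.1083]
scene pad slope/z@-70 (-0.17, -0.14) [-0.252  0.096]
scene pad slope/z@-70 (-0.06, -0.02) [-0.272  0.095]
scene pad slope/z@-70 (0.0, 0.04) [-0.249  0.095]
wrist carrier y range [0.0329 0.1157] z [0.0953 0.1088]
wrist pad slope/z@-70 (-0.06, -0.02) [-0.263  0.096]
wrist pad slope/z@-70 (0.0, 0.04) [-0.244  0.084]
top carrier y range [0.0563 0.1155] z [0.0942 0.1087]
```

View pics/wrist11.png

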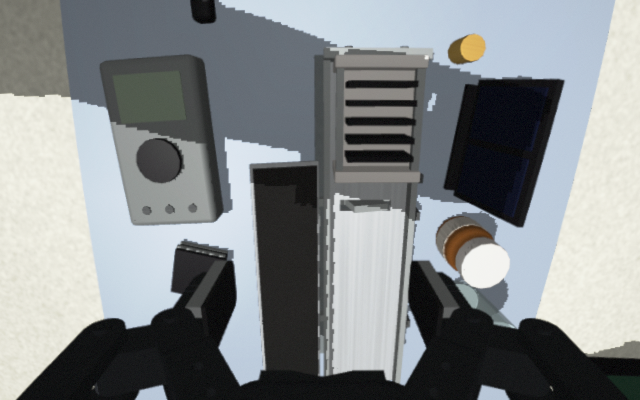

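View pics/scene11.png

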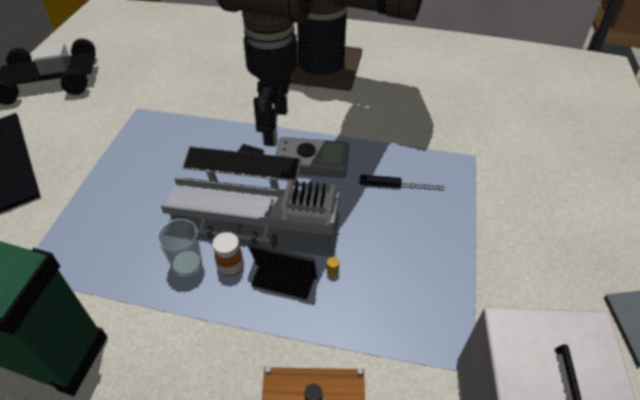

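The wrist view shows the carrier at the end stop (rows 55–180) with the tooth up behind it (~column 365, row 205). The pad slope is back to 0.25, so the gate is closed, and the arm is clear. I'll hand the job in.

```bash
python3 -c "
from plant import ctrl
print(ctrl.sign_off())"
```

```text
the job is handed in; nothing more can be done
None
```

The job is done and handed in at about 14 s of the 40 s allowed; the hand-in itself reports no verdict. I pressed the pad level with one finger (gate about 0.25 rad) and pushed the carrier past the gate with the other. It went up against the end stop, with the push force rising to 13 N and no further motion. I then backed off a few millimetres and lifted clear.

My last checks agreed:
- **Carrier:** it spans chute y of about 33 to 117 mm, so its centre is about 75 mm (allowed 68 to 80). Its height is unchanged.
- **Gate:** the pad slope is back to about 0.25 to 0.27, which means the gate is closed. The tooth is visible standing up behind the carrier.
- **Contact:** the force on the tool is near zero.
- **Other things on the bench:** they looked unmoved by eye in the scene picture; I did not measure each one again.

Two readings were off. While the pad was held, some wrist and scene pad-slope readings came out wrong, because the finger or the ground beside the pad was in the measured area. The last top-view carrier range (56 to 116 mm) also came out short, probably because the arm hid part of the carrier.

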